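# Lock the lid of the mushroom mill: set the clamp nut, flip the cam lever

## Task

The mushroom mill has been cleaned and its lid laid shut, but the clamp nut on top is backed off. Set the nut so that the cam lever swings freely up to half way and just begins to bite when it stands straight up, then flip the lever right over to its stop, so that the lid is locked with the right force on its seal: too slack leaks dust, too tight crushes the seal. Let go of everything and leave the jar, the tin and the brush where they are.

Things in the scene. Friction and masses are not known exactly. Their poses are not given: they have to be found in the camera images.
- mill: Countertop spice mill, fixed: white housing 190 x 170 mm, 95 mm high, steel bowl 150 mm across on it. Origin: centre of its underside, z up; its x axis points to the side with the clamp. In its frame: vertical pull rod on the line x 112 mm, y 0; cam shaft along x at z 100 mm, out to the lever at x 180 mm, carried by an aluminium block (x 85 to 164 mm, 46 mm wide, up to z 119 mm).
- lid_under (a point): Point on the underside of the steel lid, at the mill's x 60 mm, y 0. The lid is 164 mm across, its black knob reaches 210 mm up, it is hinged at the side away from the clamp; its forked lug, 36 mm wide, reaches round the pull rod to the mill's x 125 mm, the lug's top 190 mm up, or some mm lower as the seal is worn.
- seal_top (a point): Point at the same x and y on the top of the black rubber seal ring, 169 mm up, or some mm lower with wear (hidden). It marks the seal's height unloaded: the lid's underside starts level with it (0.1 mm) and is pressed below it by 1 mm per 100 N; that depth is the squeeze. Poses are too rough to set the nut by.
- nut: Round knurled steel nut on the vertical pull rod: grip 40 mm across, 25 mm high, above a seat 26 mm across, 6 mm high. Origin: centre of its underside, which presses on the lug. Right-hand fast thread, 8 mm a turn: clockwise from above tightens. Starts too slack by an unknown part of a turn. The seal's wear cannot be seen, so the setting must be felt at the lever: 1/10 turn changes the final squeeze by 0.67 mm (67 N).
- nut_grip (a point): Point on the nut's axis 22 mm above its underside and 9 mm below its top, the height to grip. The rod's end stands up to 45 mm above it. Fingers may reach 20 mm below it. Stiff self-locking thread: 0.6 N m to turn, stays where left. Set it with the lever near upright, not shut.
- lever (a joint): Cam lever angle, rad. 0 = open, leaning to the mill's +y side, 15 deg above level; 1.31 = straight up; 2.62 = shut, at its stop, leaning to -y, 15 deg above level. Pad in the mill's frame: x 180 mm, y 78 cos(a), z 100 + 78 sin(a) mm, a = angle + 0.262. Friction 0.1 N m: free it stays where left. Biting, it is pushed back towards open when let go, or as the nut is tightened, until 2.45; past that it holds shut.
- lever_pad (a point): Centre of the black finger pad at the lever's end, 78 mm from the pivot: a disc 28 mm across, 14 mm thick, its flat faces across the pivot axis; the bar is 11 mm thick. Set right, the bite begins at 1.31 rad (0.08 either way) and the hardest point, near 1.75 rad, takes 6 to 8.5 N here (held still), square to the lever. Below that it is too slack; at 9 N stop, open it, back the nut off. Right lock: lid squeezed 2.5 to 3.4 mm; 4.0 mm crushes the seal.
- lever_pivot (a point): Lever's pivot, in the plane of the lever's swing, at x 180, y 0, z 100 mm of the mill's frame; pivot axis = the mill's x axis. Swinging from 0, the cam draws rod and nut down: 2.4 mm at 0.5 rad, 5.3 at 1.0, 7.1 at 1.31, 8.6 at 1.6, 9.7 at 1.9, 10.4 at 2.2, 10.6 at 2.45 (dead centre), 10.5 at 2.62. Rod and cam give a little: past the bite, 1 mm of draw squeezes the seal 0.84 mm.
- jar: Bystander: storage jar with a steel lid, 84 mm across, 125 mm high, upright. Origin at the centre of its underside.
- tin: Bystander: food tin 76 mm across, 110 mm high, upright. Origin at the centre of its underside.
- brush: Bystander: hand brush lying on the counter beyond the mill. Origin at its underside.

How it is judged:
On the way, in this order (a step that is already met when the one before it is completed fails the run):
1. the nut is set: swung past upright, the clamp bites (lid squeezed over 0.6 mm) before the lever has passed 1.9 rad (value of joint lever between 1.45 and 1.9 rad and z of lid_under in the frame of seal_top below -0.0006 m), for 0.05 s.
2. the lever is flipped over centre to its stop (value of joint lever above 2.5 rad), for 0.1 s.
At the end, for the whole second after the job is handed in: The lever is at its stop (over 2.5 rad), the lid is squeezed 2.5 to 3.4 mm into its seal (250 to 340 N), and the jar, tin and brush are within 30 mm of where they stood (value of joint lever above 2.5 rad and z of lid_under in the frame of seal_top between -0.0034 and -0.0025 m and distance of each of jar, tin, brush from where it was at the start of the episode below 0.03 m); the robot touches nothing.
It fails at once if the seal is crushed: the lid is squeezed down more than 4.0 mm (400 N) (z of lid_under in the frame of seal_top below -0.004 m).
It fails at once if the jar is knocked away (moved over 30 mm) (distance of jar from where it was at the start of the episode above 0.03 m).
It fails at once if the tin is knocked away (moved over 30 mm) (distance of tin from where it was at the start of the episode above 0.03 m).
It fails at once if the brush is knocked away (moved over 30 mm) (distance of brush from where it was at the start of the episode above 0.03 m).
It also fails if it takes over 72 s, if anything falls off the work surface, if the arm or the gripper's body presses on something with over 40 N, if the wrist force passes 120 N, or if a joint passes its speed limit or range.

## Robot

A 6-joint arm with a two-finger parallel gripper is mounted at the origin on the work surface. World frame = base frame: x ahead of the robot, y to its left, z up, the work surface at z = 0. Lengths are in m, angles in rad, forces in N, time in s.
With the tool pointing down it reaches from about 0.325 to 0.775 m from the base axis. Payload 9.3 kg.
Tool frame: the origin (TCP) lies midway between the tips of the shut fingers; the grasp point (between the pads) lies 19 mm behind it; z points along the fingers, y is the line along which they close (so a half turn about z gives the same grasp; the last joint's range is limited). The gripper opens to 85 mm and grips with 20 to 120 N. Pads are 22 mm wide; open, the fingers measure 114 mm over their backs; the gripper's body (76 mm by 85 mm) begins 54 mm behind the grasp point. The pads swing forward as they close: fully open they stand 13 mm farther back than shut.
Start: joints at [1.113, 0.259, 0.021, 1.334, 0, 1.418], TCP at [0.165, 0.525, 0.231] pointing down, gripper open.
Joint ranges: [-3.04, 3.04], [-0.91, 1.82], [-1.04, 1.36], [-1.92, 1.95], [-1.52, 1.45], [-3.14, 3.14]. Speed limits (rad/s): [2.22, 2.22, 2.79, 3.14, 3.14, 3.14].

## Interface

Orientations are given as a unit quaternion [x, y, z, w].
In Python, from workcell import env gives the robot as it stands. The module is installed in compiled form; this text tells all that it offers.
- The arm moves only by the shell command python3 -m inch 'ROWS' [OPENING] [FORCE]. ROWS is JSON, a list of rows, each a list of 2 entries, a list of its own where there are three numbers: the shift along the world's x, y, z in units of 30 mm (1.0 is 30 mm), then the turn, a rotation vector about the world's x, y, z in degrees. A call has 1 to 5 rows; each row is the pose to reach, as a shift and turn from the pose commanded when the call began; what a row does not reach only later rows make up. A row lasts 1/8 s, in which the tool goes at most 62.5 mm and 10.7 degrees, less where a joint would pass 70% of its speed; a pose out of reach is approached as far as the arm can. A call with a gripper value outside its range is refused whole. OPENING is the finger opening in mm, from 0 to 85.4, set as the call begins (- or left out, the last holds). The fingers move at their own pace and stop on an object; FORCE is the grip in N (left out, the last holds). Time passes only in rows, so rows that repeat a pose let the fingers close. It gives the time, the measured TCP pose, the force, the opening and the grip force at its end, in the units of the state.
- env.get_obs(): the state, without advancing time (a new reading comes with each control period).
- env.camera(name): name is "side" or "top"; returns a dict with "img" (384x512x3 uint8, red, green, blue), "K" (3x3 intrinsics, pixels), "R" (3x3) and "t" (3): a world point X has camera coordinates R X + t. Camera axes: x right, y down, z forward; pixel columns grow to the right and rows downward; lengths in m; the calibration is good to about 2 mm. A picture is of the moment at which its call begins. There is no depth.
- env.job_done(): hands the job in; it is judged then, once.
The state is a dict: "time": time; "q": joint angles; "qd": joint speeds; "joint_efforts": joint torques, N m; "tcp_pos": TCP position; "tool_rot": TCP orientation; "contact_force": force on the tool from outside, world axes, zero at the start; "ft_torque": the same for the moment, N m; "grip_width": finger opening in m; "grasp_force": force on a finger pad.
Only numpy, scipy, OpenCV 4.12 (cv2) and the standard library are available. Lean on these libraries where they do the work, as an engineer would, in place of code of your own. Each camera call takes 0.05 s, during which the arm holds its last target. There are 200 camera calls.

## Working session

There is one attempt and no reset: what is moved stays moved. The work goes in short steps, Python scripts to look and compute and a shell command to move; the robot and the scene stay as the last step left them, time stands still between calls to the robot, and variables do not carry over. Pictures are saved under pics/ and viewed, at most 10 in all, crops included, and the job is handed in when it is done.

```bash
mkdir -p pics; python3 - <<'E'
from workcell import env
import cv2,numpy as np
o=env.get_obs();print({k:np.round(v,3) for k,v in o.items()})
for n in("side","top"):
    c=env.camera(n);cv2.imwrite(f"pics/{n}0.png",c["img"][:,:,::-1]);print(n,c["K"].round(1).tolist(),c["R"].round(3).tolist(),c["t"].round(3).tolist())
E
```

```text
{'time': np.float64(0.0), 'q': array([1.113, 0.259, 0.021, 1.334, 0.   , 1.418]), 'qd': array([-0.002, -0.001, -0.001, -0.002, -0.001, -0.001]), 'joint_efforts': array([-2.0000e-03, -5.5564e+01,  3.4453e+01,  1.4000e-02, -0.0000e+00,
       -0.0000e+00]), 'tcp_pos': array([0.165, 0.524, 0.231]), 'tool_rot': array([ 0.152,  0.988, -0.001, -0.   ]), 'contact_force': array([ 0.305, -0.053, -0.393]), 'ft_torque': array([0.021, 0.037, 0.01 ]), 'grasp_force': np.float64(0.0), 'grip_width': np.float64(0.085)}
side [[407.8, 0.0, 257.6], [0.0, 407.8, 190.0], [0.0, 0.0, 1.0]] [[0.999, -0.044, 0.003], [-0.021, -0.513, -0.858], [0.039, 0.857, -0.514]] [-0.616, 0.133, 1.436]
top [[463.9, 0.0, 254.5], [0.0, 463.9, 194.2], [0.0, 0.0, 1.0]] [[0.005, -1.0, -0.009], [-0.995, -0.004, -0.101], [0.101, 0.009, -0.995]] [-0.004, 0.591, 1.662]
```

View pics/top0.png

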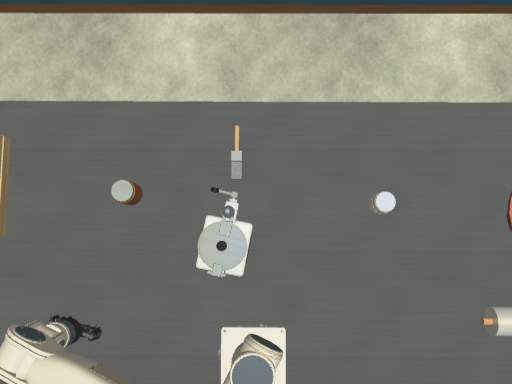

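View pics/side0.png

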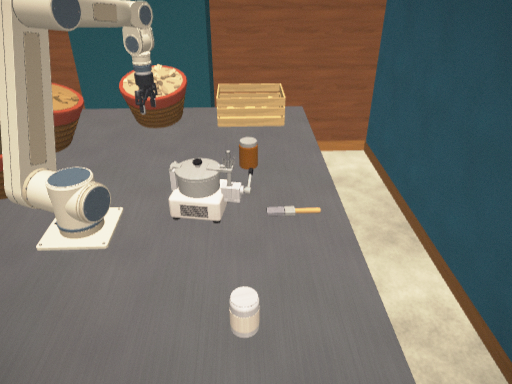

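The top view shows the mill at about (222,246) with its clamp pointing away from the robot. The lever pad is black at (214,190) and leans to the left, so it is open. The jar is at (384,203), the tin at (124,191) and the brush at (237,160). Next I'll zoom in on both views.

```bash
cat > h.py <<'E'
import cv2,numpy as np
from workcell import env
def ray(c,uv):
    d=c["R"].T@(np.linalg.inv(c["K"])@[uv[0],uv[1],1.]);return -c["R"].T@c["t"],d
def onz(c,uv,z):
    o,d=ray(c,uv);return o+d*(z-o[2])/d[2]
def proj(c,X):
    p=c["K"]@(c["R"]@np.asarray(X,float)+c["t"]);return p[:2]/p[2]
def tri(c1,u1,c2,u2):
    A=[];b=[]
    for c,u in((c1,u1),(c2,u2)):
        o,d=ray(c,u);d/=np.linalg.norm(d);P=np.eye(3)-np.outer(d,d);A.append(P);b.append(P@o)
    X=np.linalg.lstsq(np.vstack(A),np.hstack(b),rcond=None)[0]
    return X
E
python3 - <<'E'
from h import *
t=cv2.imread("pics/top0.png");s=cv2.imread("pics/side0.png")
a=cv2.resize(t[175:285,185:265],None,fx=5,fy=5,interpolation=2);b=cv2.resize(s[145:225,160:270],None,fx=5,fy=5,interpolation=2)
b=b[:,:];a=a[:, :250] if 0 else a
cv2.imwrite("pics/z_t.png",a);cv2.imwrite("pics/z_s.png",b)
for nm,im,(x0,y0,x1,y1) in(("top",t,(190,175,265,285)),("side",s,(160,140,270,225))):
    m=(im.max(2)<60).astype(np.uint8);q=np.zeros_like(m);q[y0:y1,x0:x1]=m[y0:y1,x0:x1]
    n,l,st,ce=cv2.connectedComponentsWithStats(q)
    for i in range(1,n):
        if st[i,4]>6:print(nm,st[i],ce[i].round(1))
    m=((im.min(2)>190)).astype(np.uint8);q=np.zeros_like(m);q[y0:y1,x0:x1]=m[y0:y1,x0:x1]
    p=np.argwhere(q)[:,::-1];print(cv2.minAreaRect(p.astype(np.float32)))
E
```

```text
top [211 187   8   5  29] [214.3 189.3]
top [217 241   9   9  55] [220.6 245.3]
((226.03848266601562, 234.80770874023438), (46.67564010620117, 74.9163589477539), 11.309932708740234)
side [194 159   8   6  37] [197.2 161.6]
side [249 169   4   5  12] [250.9 171.4]
((215.0, 180.5), (61.031959533691406, 99.61174774169922), 71.56505584716797)
```

View pics/z_t.png

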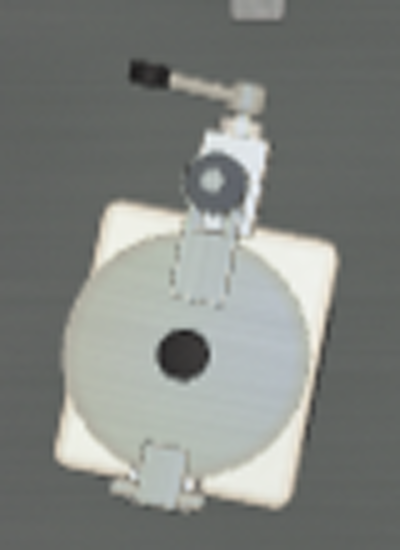

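View pics/z_s.png

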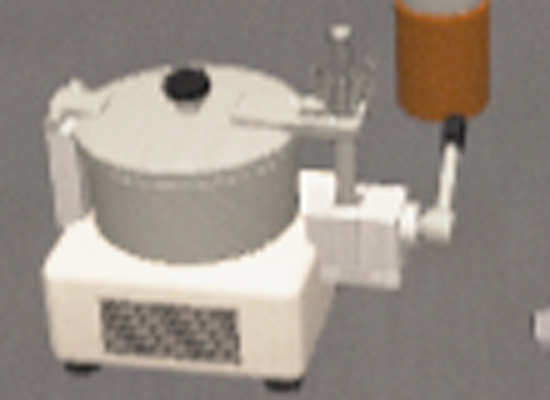

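The top crop shows the dark nut at (228.4,211.6), the rod tip at (227.4,211), the knob at (220.6,245.3) and the pad at (214.3,189.3). In the side crop the rod tip is at (228,151.4) and the pad at (250.9,171.4).

```bash
python3 - <<'E'
from h import *
T=env.camera("top");S=env.camera("side")
k=tri(T,(220.6,245.3),S,(197.2,161.6));r=tri(T,(227.4,211),S,(228,151.4));p=tri(T,(214.3,189.3),S,(250.9,171.4))
print("knob",k,"rod tip",r,"pad",p)
k=onz(T,(220.6,245.3),.208);n=onz(T,(228.4,211.6),.218);print(k,n,np.linalg.norm((n-k)[:2]))
w=onz(T,cv2.minAreaRect(np.float32([(0,0),(1,1),(1,0)]))[0],.1) 
u=(n-k)[:2];u/=np.linalg.norm(u);yaw=np.arctan2(u[1],u[0])
# hinge-side check from pivot hub pixel
h=onz(T,(185+248/5,175+97/5),.108);print("hub",h)
print("yaw",np.degrees(yaw), np.degrees(np.arctan2(*(h-k)[[1,0]])))
for y in(yaw,np.arctan2(*(h-k)[[1,0]])):
    c,s=np.cos(y),np.sin(y);R=np.array([[c,-s,0],[s,c,0],[0,0,1]])
    m=lambda x:np.r_[k[:2],0]+R@np.array(x)
    print("nut",m([.112,0,.2]),"pivot",m([.180,0,.1]),"pad",m([.18,.078*np.cos(.262),.12]))
    for q in([.18,.0753,.12],[.112,0,.257],[0,0,.208]):print(proj(T,m(q)),proj(S,m(q)))
E
```

```text
knob [0.40699892 0.10588801 0.19891066] rod tip [0.51659408 0.08177639 0.24796643] pad [0.59687026 0.13451384 0.1400421 ]
[0.40654454 0.10508629 0.208     ] [0.51487113 0.08042095 0.218     ] 0.11109918355402325
hub [0.58182141 0.06665841 0.108     ]
yaw -12.827227032303218 -12.365933291155095
nut [0.51574946 0.08022096 0.2       ] pivot [0.58205245 0.06512415 0.1       ] pad [0.59877842 0.13858217 0.12      ]
[213.68182114 189.0880144 ] [251.12648252 175.6627949 ]
[227.6667231  210.53336156] [227.14718454 149.259363  ]
[220.6 245.3] [196.70699758 159.40953384]
nut [0.51594611 0.08110097 0.2       ] pivot [0.5823685  0.06653846 0.1       ] pad [0.59850251 0.14012876 0.12      ]
[213.23371482 189.16545493] [251.03969088 175.4635536 ]
[227.38765466 210.46967251] [227.2098375  149.14833182]
[220.6 245.3] [196.70699758 159.40953384]
```

```bash
python3 -m inch '[[[1.2,-1.1,0.3],[0,0,9.5]],[[2.8,-2.5,0.7],[0,0,19]],[[4.4,-4.0,0.7],[0,0,28.5]],[[6.0,-5.4,0.7],[0,0,38]],[[7.5,-6.7,0.7],[0,0,47.5]]]' 70; python3 -m inch '[[[1.5,-1.3,0],[0,0,9.5]],[[3.0,-2.7,0],[0,0,19]],[[4.6,-4.2,0],[0,0,28.5]],[[6.0,-5.5,0],[0,0,38]],[[6.9,-6.3,0],[0,0,47.5]]]' 40; python3 - <<'E'
from h import *
o=env.get_obs();print(o["q"].round(3),o["tcp_pos"].round(4),o["tool_rot"].round(3),o["contact_force"].round(2))
T=env.camera("top");S=env.camera("side")
t=T["img"][170:230,190:270,::-1];s=S["img"][100:210,190:290,::-1]
f=np.zeros((500,800,3),np.uint8);a=cv2.resize(t,None,fx=4.5,fy=4.5,interpolation=2);b=cv2.resize(s,None,fx=4.3,fy=4.3,interpolation=2)
f[:a.shape[0],:a.shape[1]]=a;f[:b.shape[0],365:365+b.shape[1]]=b
cv2.imwrite("pics/p1.png",f)
E
```

```text
time: 0.82
tcp_pos: [0.3746, 0.3373, 0.2523]
tool_rot: [-0.253, 0.967, 0.0, 0.0]
contact_force: [-0.6, 1.0, -0.4]
grip_width: 0.0701
grasp_force: 0.0
time: 1.45
tcp_pos: [0.5822, 0.1473, 0.2516]
tool_rot: [-0.62, 0.784, 0.0, -0.0]
contact_force: [1.1, 1.2, -0.9]
grip_width: 0.0401
grasp_force: 0.0
[ 0.108  0.343  0.194  1.423 -0.    -1.23 ] [0.5822 0.1473 0.2516] [-0.62   0.784  0.    -0.   ] [ 1.11  1.2  -0.93]
```

View pics/p1.png

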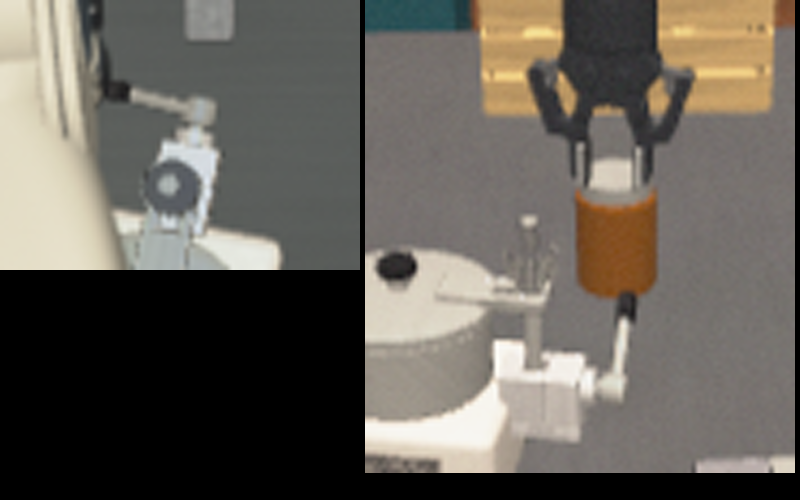

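The side crop shows the pad at about (250.5,171.2), the hub at (247.4,189.5) and the fingertips at (247.7,142) above it. I'll check the calibration against the known TCP.

```bash
python3 -m inch '[[[0,0,0],[0,0,0]],[[0,0,0],[0,0,0]]]'; python3 - <<'E'
from h import *
T=env.camera("top");S=env.camera("side")
o=env.get_obs();print(o["tcp_pos"].round(4),o["contact_force"].round(2),o["ft_torque"].round(3))
print("tcp side",proj(S,o["tcp_pos"]))
P=np.array([.5822,.0658,.1]);y=np.radians(-12.6);v=np.array([-np.sin(y),np.cos(y),0])
print("hub",proj(S,P),proj(T,P))
for a in(.262,.4,.5,.6):
    p=P+.078*(np.cos(a)*v+np.sin(a)*np.array([0,0,1]));print(a,p.round(4),proj(S,p).round(1),proj(T,p).round(1))
E
```

```text
time: 1.8
tcp_pos: [0.5797, 0.1506, 0.2525]
tool_rot: [-0.619, 0.785, 0.0, 0.0]
contact_force: [0.9, 0.4, -0.5]
grip_width: 0.0401
grasp_force: 0.0
[0.5797 0.1507 0.2527] [ 0.61  1.03 -0.52] [0.022 0.009 0.002]
tcp side [245.49962586 141.63250827]
hub [247.17031093 190.41664601] [234.96368981 194.52305861]
0.262 [0.5986 0.1393 0.1202] [251.1 175.5] [213.5 189.1]
0.4 [0.5979 0.1359 0.1304] [250.9 173.6] [214.2 189. ]
0.5 [0.5971 0.1326 0.1374] [250.7 172.3] [214.9 189. ]
0.6 [0.5962 0.1286 0.144 ] [250.5 171.2] [215.9 189. ]
```

```bash
python3 -m inch '[[[0.58,-0.54,-0.6],[0,0,0.9]],[[0.58,-0.54,-2],[0,0,0.9]],[[0.58,-0.54,-3.4],[0,0,0.9]],[[0.58,-0.54,-4.5],[0,0,0.9]],[[0.58,-0.54,-4.5],[0,0,0.9]]]' 40 20; python3 -m inch '[[[0,0,0],[0,0,0]],[[0,0,0],[0,0,0]],[[0,0,0],[0,0,0]],[[0,0,0],[0,0,0]]]' 5 20
```

```text
time: 2.52
tcp_pos: [0.5961, 0.134, 0.1155]
tool_rot: [-0.625, 0.78, 0.001, -0.002]
contact_force: [-1.1, -0.7, 0.9]
grip_width: 0.0401
grasp_force: 0.0
time: 3.02
tcp_pos: [0.5961, 0.1348, 0.1188]
tool_rot: [-0.626, 0.78, 0.001, -0.0]
contact_force: [-10.7, 4.6, 1.9]
grip_width: 0.0141
grasp_force: 24.7
```

```bash
python3 -m inch '[[[-0.14,-0.39,0.57],[0,0,0]],[[-0.26,-0.92,1.01],[0,0,0]],[[-0.40,-1.55,1.28],[0,0,0]],[[-0.55,-2.23,1.38],[0,0,0]],[[-0.55,-2.23,1.38],[0,0,0]]]'; python3 -m inch '[[[0,0,0],[0,0,0]],[[0,0,0],[0,0,0]]]';python3 - <<'E'
from h import *
o=env.get_obs();print(o["contact_force"].round(2),o["ft_torque"].round(3))
T=env.camera("top");S=env.camera("side")
t=T["img"][170:230,190:270,::-1];s=S["img"][110:210,200:290,::-1]
f=np.zeros((500,800,3),np.uint8);a=cv2.resize(t,None,fx=4.5,fy=4.5,interpolation=2);b=cv2.resize(s,None,fx=4.8,fy=4.8,interpolation=2)
f[:a.shape[0],:a.shape[1]]=a;f[:b.shape[0],365:365+b.shape[1]]=b
cv2.imwrite("pics/p2.png",f)
E
```

```text
time: 3.65
tcp_pos: [0.5828, 0.065, 0.1611]
tool_rot: [-0.625, 0.781, -0.002, 0.002]
contact_force: [4.0, -1.2, -0.5]
grip_width: 0.014
grasp_force: 22.2
time: 3.9
tcp_pos: [0.583, 0.0657, 0.1611]
tool_rot: [-0.625, 0.781, -0.002, 0.002]
contact_force: [4.0, -3.6, 5.0]
grip_width: 0.0139
grasp_force: 22.5
[ 3.96 -3.58  4.97] [-0.556 -0.814  0.421]
```

View pics/p2.png

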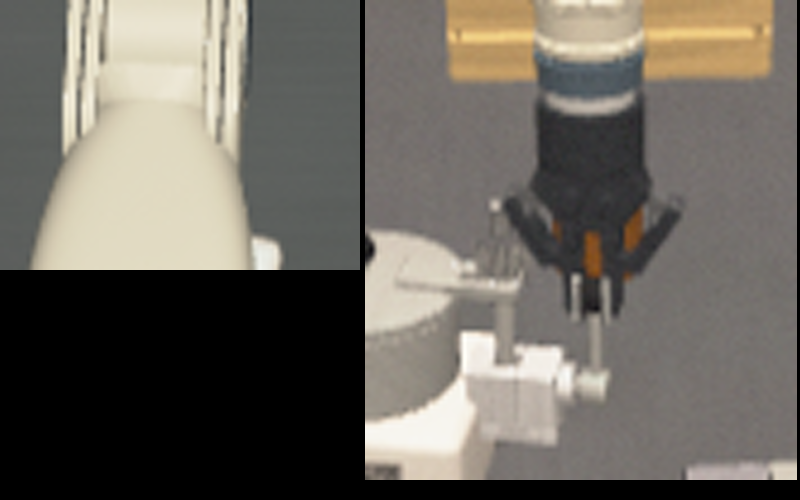

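The side crop shows the lever upright, with the hub at about (247,190) and the fingers straight above it. Next I'll release it and move to the nut.

```bash
python3 -m inch '[[[0,0,0],[0,0,0]],[[0,0,0],[0,0,0]],[[0,0,0.9],[0,0,0]],[[0,0,2.5],[0,0,8]],[[0,0,3.8],[0,0,16]]]' 40; python3 -m inch '[[[-0.8,0.17,0],[0,0,8]],[[-2.23,0.49,0],[0,0,16]],[[-2.23,0.49,-0.5],[0,0,24]],[[-2.23,0.49,-1.6],[0,0,24]],[[-2.23,0.49,-2.4],[0,0,24]]]' 66;python3 -m inch '[[[0,0,-0.3],[0,0,0]],[[0,0,-0.35],[0,0,0]],[[0,0,-0.35],[0,0,0]]]'; python3 - <<'E'
from h import *
o=env.get_obs();print(o["q"].round(3),o["tcp_pos"].round(4),o["contact_force"].round(2),o["ft_torque"].round(3))
E
```

```text
time: 4.62
tcp_pos: [0.581, 0.0663, 0.2755]
tool_rot: [0.729, -0.684, 0.001, -0.0]
contact_force: [0.9, 0.2, -0.9]
grip_width: 0.0403
grasp_force: 0.0
time: 5.25
tcp_pos: [0.5139, 0.0811, 0.2008]
tool_rot: [0.854, -0.52, 0.0, -0.0]
contact_force: [0.2, 0.6, -0.3]
grip_width: 0.0661
grasp_force: 0.0
time: 5.62
tcp_pos: [0.5149, 0.0812, 0.1912]
tool_rot: [0.854, -0.52, 0.001, -0.0]
contact_force: [0.2, 0.4, 1.0]
grip_width: 0.066
grasp_force: 0.0
[-0.005  0.224 -0.128  1.217 -0.    -2.053] [0.5149 0.0812 0.1912] [0.23 0.44 1.01] [-0.014  0.036 -0.026]
```

```bash
python3 -m inch '[[[0.03,-0.03,0],[0,0,0]],[[0.03,-0.03,0],[0,0,0]],[[0.03,-0.03,0],[0,0,0]],[[0.03,-0.03,0],[0,0,0]]]' 30 60; python3 - <<'E'
from h import *
o=env.get_obs();print(o["contact_force"].round(2),o["ft_torque"].round(3))
E
```

```text
time: 6.12
tcp_pos: [0.5172, 0.081, 0.1916]
tool_rot: [0.855, -0.519, 0.002, -0.002]
contact_force: [5.7, 3.8, 4.1]
grip_width: 0.0388
grasp_force: 60.3
[5.66 3.82 4.13] [ 0.699 -0.902  0.027]
```

```bash
cat > r.py <<'E'
from h import *
o=env.get_obs();print("F",o["contact_force"].round(2),"M",o["ft_torque"].round(3),"q6",o["q"][5].round(3))
E
python3 -m inch '[[[0,0,0],[0,0,-6]],[[0,0,0],[0,0,-12]],[[0,0,-0.015],[0,0,-18]],[[0,0,-0.02],[0,0,-24]],[[0,0,-0.025],[0,0,-30]]]'|tail -4; python3 r.py;python3 -m inch '[[[0,0,0],[0,0,-6]],[[0,0,0],[0,0,-12]],[[0,0,-0.015],[0,0,-18]],[[0,0,-0.02],[0,0,-24]],[[0,0,-0.025],[0,0,-30]]]'|tail -3; python3 r.py
```

```text
tool_rot: [-0.69, 0.724, -0.001, 0.002]
contact_force: [1.8, 2.5, 6.6]
grip_width: 0.0388
grasp_force: 60.5
F [1.76 2.45 6.65] M [ 0.468 -0.405  0.591] q6 -1.529
contact_force: [0.2, 4.0, 8.4]
grip_width: 0.0384
grasp_force: 60.8
F [0.16 4.02 8.38] M [0.619 0.041 0.582] q6 -1.005
```

```bash
python3 -m inch '[[[0,0,0],[0,0,-5]],[[0,0,0],[0,0,-10]],[[0,0,-0.005],[0,0,-15]],[[0,0,-0.01],[0,0,-20]]]'|tail -3; python3 r.py;python3 -m inch '[[[0,0,0],[0,0,-5]],[[0,0,0],[0,0,-10]],[[0,0,-0.015],[0,0,-15]],[[0,0,-0.02],[0,0,-20]]]'|tail -3; python3 r.py
```

```text
contact_force: [-0.7, 4.3, 7.8]
grip_width: 0.0384
grasp_force: 60.7
F [-0.73  4.26  7.75] M [0.773 0.107 0.582] q6 -0.657
contact_force: [-2.7, 6.4, 8.6]
grip_width: 0.0383
grasp_force: 60.9
F [-2.67  6.44  8.65] M [1.066 0.361 0.596] q6 -0.308
```

```bash
python3 -m inch '[[[0,0,0],[0,0,-5]],[[0,0,0],[0,0,-10]],[[0,0,-0.01],[0,0,-15]],[[0,0,-0.015],[0,0,-20]]]'|tail -3; python3 r.py
```

```text
contact_force: [-2.4, 8.6, 11.6]
grip_width: 0.0384
grasp_force: 61.1
F [-2.35  8.57 11.64] M [1.355 0.534 0.612] q6 0.041
```

```bash
cat > lev.py <<'E'
from h import *
S=env.camera("side")
P=np.array([.5825,.0655,.1]);y=np.radians(-12.6);v=np.array([-np.sin(y),np.cos(y),0])
for th in(.9,1.1,1.2,1.31):
    a=th+.262;p=P+.078*(np.cos(a)*v+np.sin(a)*np.array([0,0,1]));print(th,proj(S,p).round(1))
g=S["img"].max(2)
for r in range(158,184):print(r,*g[r,240:258])
E
python3 lev.py
```

```text
0.9 [248.8 168.8]
1.1 [247.9 169.6]
1.2 [247.5 170.3]
1.31 [247.  171.3]
158 108 115 122 123 129 132 129 132 134 134 131 135 130 128 125 124 119 111
159 111 118 122 126 126 130 129 129 135 132 133 136 133 129 125 125 120 111
160 109 116 123 123 129 130 132 133 132 132 136 134 133 129 125 120 118 112
161 109 113 123 124 127 129 131 133 133 135 136 132 132 130 124 119 111 108
162 109 116 119 123 127 127 130 133 136 133 132 133 131 129 126 122 115 111
163 109 117 119 122 126 127 127 130 135 135 136 132 132 128 124 124 116 108
164 105 114 119 123 125 129 128 129 136 131 134 130 130 125 126 120 114 107
165 109 115 121 122 126 129 126 131 131 133 131 127 129 124 127 121 116 111
166 111 117 119 123 124 127 128 123 132 131 133 131 130 126 124 120 111 115
167 118 115 117 122 124 127 107 88 103 103 130 131 130 129 124 116 116 117
168 118 118 119 117 121 118 65 53 53 49 114 121 123 122 122 115 117 116
169 119 119 123 116 116 95 63 56 57 45 94 118 117 113 115 115 118 117
170 119 122 121 121 118 84 58 51 59 40 94 119 119 116 118 116 118 117
171 122 120 120 120 121 67 43 53 48 39 94 116 120 118 11
[... 209 characters left out ...]
 118 121 117 119
175 120 118 123 121 118 101 101 116 120 102 116 119 119 123 118 121 119 121
176 119 125 122 119 122 120 125 150 158 124 117 117 120 121 117 121 120 121
177 121 120 120 121 119 118 122 150 163 127 119 120 116 120 120 116 120 119
178 119 120 119 119 121 118 123 150 161 127 121 116 121 121 120 119 121 121
179 121 122 120 119 119 119 119 154 158 125 118 119 119 119 118 117 121 118
180 117 117 116 118 120 119 119 153 159 125 119 118 116 118 120 117 120 118
181 120 119 118 116 116 118 120 152 158 127 118 121 119 118 118 116 115 116
182 189 142 122 118 117 118 115 149 160 127 119 119 116 116 117 121 118 115
183 235 156 120 118 118 119 122 150 160 126 118 119 116 119 119 117 116 114
```

```bash
cat > lev.py <<'E'
from h import *
cs=[]
for i in range(3):
    S=env.camera("side");g=S["img"].max(2).astype(float)[162:182,241:254]
    w=np.clip(110-g,0,60)
    w[g>106]=0;yy,xx=np.mgrid[162:182,241:254];cs.append([(w*xx).sum()/w.sum(),(w*yy).sum()/w.sum()])
print("pad px",np.mean(cs,0).round(2),np.std(cs,0).round(2))
E
python3 lev.py; python3 -m inch '[[[0,0,0],[0,0,-5]],[[0,0,0],[0,0,-10]],[[0,0,0],[0,0,-15]],[[0,0,0],[0,0,-15]]]'|tail -3; python3 r.py; python3 lev.py;  python3 -m inch '[[[0,0,0],[0,0,-5]],[[0,0,-0.01],[0,0,-10]],[[0,0,-0.015],[0,0,-15]],[[0,0,-0.02],[0,0,-15]]]'|tail -3; python3 r.py; python3 lev.py
```

```text
pad px [247.43 170.97] [0.05 0.04]
contact_force: [-2.2, 9.7, 9.8]
grip_width: 0.0383
grasp_force: 61.0
F [-2.16  9.67  9.83] M [ 1.601  0.466 -0.118] q6 0.302
pad px [247.66 170.36] [0.01 0.03]
contact_force: [-3.1, 11.8, 16.1]
grip_width: 0.0386
grasp_force: 61.5
F [-3.07 11.84 16.1 ] M [ 1.858  0.853 -0.128] q6 0.564
pad px [247.92 169.92] [0.   0.01]
```

```bash
python3 -m inch '[[[0,0,0.02],[0,0,8]],[[0,0,0.03],[0,0,16]],[[0,0,0.04],[0,0,24]],[[0,0,0.045],[0,0,32]],[[0,0,0.045],[0,0,35]]]'|tail -3; python3 r.py; python3 lev.py; python3 -m inch '[[[0,0,0],[0,0,0]],[[0,0,0],[0,0,0]],[[0,0,0],[0,0,0]],[[0,0,1],[0,0,0]],[[0,0,2.8],[0,0,0]]]' 66; python3 r.py; python3 lev.py
```

```text
contact_force: [-1.6, 9.0, 10.0]
grip_width: 0.0387
grasp_force: 61.0
F [-1.59  8.95 10.  ] M [ 1.384  0.464 -0.545] q6 -0.05
pad px [247.91 169.91] [0.   0.01]
time: 11.78
tcp_pos: [0.5146, 0.0802, 0.2715]
tool_rot: [-0.021, 1.0, -0.0, -0.002]
contact_force: [0.6, 0.6, 0.1]
grip_width: 0.0658
grasp_force: 0.0
F [0.61 0.64 0.14] M [-0.03  -0.097  0.   ] q6 -0.048
pad px [247.92 169.91] [0.   0.01]
```

```bash
python3 -m inch '[[[0.5,0.2,0],[0,0,10]],[[1.2,0.5,0],[0,0,20]],[[1.9,0.8,0],[0,0,30]],[[2.6,1.0,0],[0,0,40]],[[2.6,1.0,0],[0,0,50]]]' 0|tail -1; python3 -m inch '[[[0,0,0],[0,0,10]],[[0,0,0],[0,0,20]],[[0,0,-1],[0,0,25]],[[0,0,-2.5],[0,0,25]],[[0,0,-3.5],[0,0,25]]]'|tail -1; python3 -m inch '[[[0,0,0],[0,0,0]],[[0,0,0],[0,0,0]]]';python3 r.py;python3 lev.py
```

```text
grasp_force: 0.0
grasp_force: 0.0
time: 13.42
tcp_pos: [0.5938, 0.1103, 0.1679]
tool_rot: [-0.625, 0.781, -0.0, 0.0]
contact_force: [-0.0, -0.4, -0.2]
grip_width: -0.0001
grasp_force: 0.0
F [-0.03 -0.39 -0.16] M [-0.023 -0.01  -0.058] q6 -1.306
pad px [248.56 168.02] [0.05 0.11]
```

```bash
cat > arc.py <<'E'
from h import *
import sys
P=np.array([.5825,.0655,.1]);y=np.radians(-12.6);u=np.array([np.cos(y),np.sin(y),0]);v=np.array([-np.sin(y),np.cos(y),0]);k=np.array([0,0,1.])
ez=lambda a:(np.cos(a)*v+np.sin(a)*k,-np.sin(a)*v+np.cos(a)*k)
def tcp(th,off=.025,rad=.066):
    er,et=ez(th+.262);return P+rad*er-off*et
def tilt(th):return np.degrees(th+.262-np.pi/2)
def state():
    from scipy.spatial.transform import Rotation as R
    o=env.get_obs();z=R.from_quat(o["tool_rot"]).apply([0,0,1]);t=np.arctan2(z@v,-z@k) # tilt
    d=o["tcp_pos"]-P;F=o["contact_force"];er,et=ez(t+np.pi/2)
    # pad centre line: tcp + .025 et + ...
    th_ang=t+np.pi/2-.262; c=d+.025*et  # point on lever line if touching
    geo=np.arctan2(c@k,c@v)-.262
    print("tilt-angle %.3f geo-angle %.3f Ft %.2f Fr %.2f Fx %.2f"%(th_ang,geo,-F@et,-F@er,-F@u),"tcp",o["tcp_pos"].round(4),"t",round(float(o["time"]),2))
if __name__=="__main__":
    state()
    c0=float(sys.argv[1]) if len(sys.argv)>1 else None
    X0=env.get_obs()["tcp_pos"] if c0 is None else tcp(c0);t0=0 if c0 is None else tilt(c0)
    for th in [float(s) for s in sys.argv[2:]] or (1.15,1.2,1.3,1.4,1.5,1.6,1.7,1.75):
        print(th,((tcp(th)-X0)/.03).round(2),((tilt(th)-t0)*u).round(1))
E
python3 arc.py
```

```text
tilt-angle 1.309 geo-angle 1.006 Ft 0.41 Fr 0.50 Fx 0.11 tcp [0.594  0.1104 0.1684] t 13.57
1.15 [-0.13 -0.35 -0.24] [-8.9  2.  -0. ]
1.2 [-0.15 -0.46 -0.18] [-6.1  1.4 -0. ]
1.3 [-0.2  -0.66 -0.09] [-0.5  0.1 -0. ]
1.4 [-0.25 -0.88 -0.01] [ 5.1 -1.1  0. ]
1.5 [-0.3  -1.11  0.04] [10.7 -2.4  0. ]
1.6 [-0.35 -1.33  0.07] [16.3 -3.6  0. ]
1.7 [-0.4  -1.56  0.07] [21.9 -4.9  0. ]
1.75 [-0.42 -1.68  0.06] [24.7 -5.5  0. ]
```

```bash
s(){ python3 arc.py|head -1; }
python3 -m inch '[[[-0.08,-0.2,-0.2],[-6.1,1.4,0]],[[-0.15,-0.46,-0.18],[-6.1,1.4,0]],[[-0.15,-0.46,-0.18],[-6.1,1.4,0]]]'>/dev/null; s
python3 -m inch '[[[-0.05,-0.20,0.09],[5.6,-1.3,0]],[[-0.05,-0.20,0.09],[5.6,-1.3,0]]]'>/dev/null; s
python3 -m inch '[[[-0.05,-0.22,0.08],[5.6,-1.2,0]],[[-0.05,-0.22,0.08],[5.6,-1.2,0]]]'>/dev/null; s
```

```text
tilt-angle 1.202 geo-angle 1.203 Ft 1.16 Fr -0.65 Fx -0.81 tcp [0.5892 0.0966 0.1624] t 13.95
tilt-angle 1.302 geo-angle 1.315 Ft 3.50 Fr 0.33 Fx -1.65 tcp [0.5875 0.0896 0.1652] t 14.2
tilt-angle 1.400 geo-angle 1.410 Ft 5.53 Fr 0.22 Fx -1.46 tcp [0.586  0.0834 0.1673] t 14.45
```

```bash
s(){ python3 arc.py|head -1; }
python3 -m inch '[[[-0.05,-0.23,0.05],[5.6,-1.3,0]],[[-0.05,-0.23,0.05],[5.6,-1.3,0]]]'>/dev/null; s
python3 -m inch '[[[-0.05,-0.22,0.03],[5.6,-1.2,0]],[[-0.05,-0.22,0.03],[5.6,-1.2,0]],[[-0.05,-0.22,0.03],[5.6,-1.2,0]]]'>/dev/null; s;python3 arc.py|head -1
```

```text
tilt-angle 1.500 geo-angle 1.508 Ft 7.21 Fr 0.54 Fx -1.02 tcp [0.5846 0.0769 0.1686] t 14.7
tilt-angle 1.598 geo-angle 1.598 Ft 8.08 Fr 1.74 Fx -1.62 tcp [0.5832 0.0709 0.1694] t 15.07
tilt-angle 1.598 geo-angle 1.598 Ft 8.08 Fr 1.74 Fx -1.62 tcp [0.5832 0.0709 0.1694] t 15.07
```

```bash
s(){ python3 arc.py|head -1; }
python3 -m inch '[[[-0.05,-0.23,0],[5.6,-1.3,0]],[[-0.05,-0.23,0],[5.6,-1.3,0]],[[-0.05,-0.23,0],[5.6,-1.3,0]]]'>/dev/null; s
python3 -m inch '[[[-0.02,-0.13,-0.01],[2.8,-0.6,0]],[[-0.02,-0.13,-0.01],[2.8,-0.6,0]],[[-0.02,-0.13,-0.01],[2.8,-0.6,0]]]'>/dev/null; s
```

```text
tilt-angle 1.698 geo-angle 1.699 Ft 9.00 Fr 1.04 Fx -2.16 tcp [0.5816 0.0641 0.1694] t 15.45
tilt-angle 1.749 geo-angle 1.752 Ft 8.23 Fr 2.11 Fx -1.43 tcp [0.5809 0.0606 0.1691] t 15.82
```

```bash
s(){ python3 arc.py|head -1; }
python3 -m inch '[[[0.07,0.35,0],[-8.4,1.9,0]],[[0.14,0.70,-0.07],[-16.8,3.8,0]],[[0.20,0.99,-0.16],[-25,5.6,0]],[[0.27,1.22,-0.24],[-30.8,6.9,0]],[[0.33,1.5,-0.24],[-30.8,6.9,0]]]'>/dev/null; s
python3 -m inch '[[[0.1,0.5,0.5],[6.1,-1.4,0]],[[0.1,0.5,2],[6.1,-1.4,0]],[[0.1,0.5,3.5],[6.1,-1.4,0]],[[-0.8,0.2,3.5],[6.1,-1.4,0]],[[-2.0,-0.4,3.5],[6.1,-1.4,0]]]' 66; python3 r.py; python3 lev.py
```

```text
tilt-angle 1.196 geo-angle 1.052 Ft -0.85 Fr -0.20 Fx -0.30 tcp [0.5907 0.1064 0.1613] t 16.45
time: 17.08
tcp_pos: [0.5305, 0.0919, 0.267]
tool_rot: [-0.625, 0.781, -0.0, 0.0]
contact_force: [0.5, 0.0, -0.2]
grip_width: 0.0657
grasp_force: 0.0
F [ 0.49  0.04 -0.21] M [-0.027  0.008 -0.002] q6 -1.334
pad px [247.48 170.93] [0.   0.02]
```

```bash
python3 -m inch '[[[-0.46,-0.40,0],[0,0,0]],[[-0.46,-0.40,-0.6],[0,0,0]],[[-0.46,-0.40,-1.8],[0,0,0]],[[-0.46,-0.40,-2.6],[0,0,0]],[[-0.46,-0.40,-2.6],[0,0,0]]]'; python3 r.py; python3 -m inch '[[[0,0,0],[0,0,0]],[[0,0,0],[0,0,0]],[[0,0,0],[0,0,0]],[[0,0,0],[0,0,0]]]' 30 60; python3 r.py
```

```text
time: 17.85
tcp_pos: [0.516, 0.0802, 0.1872]
tool_rot: [-0.625, 0.781, 0.001, -0.001]
contact_force: [0.2, -0.7, -0.1]
grip_width: 0.0661
grasp_force: 0.0
F [ 0.2  -0.67 -0.06] M [-0.007  0.022  0.048] q6 -1.357
time: 18.35
tcp_pos: [0.5166, 0.0807, 0.1903]
tool_rot: [-0.625, 0.78, -0.0, 0.0]
contact_force: [-4.7, -0.1, 6.5]
grip_width: 0.0386
grasp_force: 60.4
F [-4.67 -0.13  6.5 ] M [0.045 1.278 0.034] q6 -1.356
```

```bash
python3 -m inch '[[[0,0,0],[0,0,7]],[[0,0,0.01],[0,0,14]],[[0,0,0.015],[0,0,21]],[[0,0,0.015],[0,0,21]]]'|tail -3; python3 r.py; python3 -m inch '[[[0,0,0],[0,0,0]],[[0,0,0],[0,0,0]],[[0,0,0],[0,0,0]],[[0,0,1],[0,0,-5]],[[0,0,2.8],[0,0,-13]]]' 66; python3 -m inch '[[[0.6,0.2,0],[0,0,-8]],[[1.5,0.6,0],[0,0,-8]],[[2.6,1.0,0],[0,0,-8]],[[2.6,1.0,-1.5],[0,0,-8]],[[2.6,1.0,-3.45],[0,0,-8]]]' 0|tail -1;python3 -m inch '[[[0,0,0],[0,0,0]],[[0,0,0],[0,0,0]]]'|tail -1;python3 arc.py; python3 r.py
```

```text
contact_force: [-3.8, -0.3, 4.9]
grip_width: 0.0382
grasp_force: 60.5
F [-3.83 -0.28  4.88] M [-0.046  0.903  0.401] q6 -1.725
time: 19.48
tcp_pos: [0.5161, 0.0807, 0.2727]
tool_rot: [-0.677, 0.736, 0.001, -0.001]
contact_force: [0.8, 0.6, 0.8]
grip_width: 0.0661
grasp_force: 0.0
grasp_force: 0.0
grasp_force: 0.0
tilt-angle 1.309 geo-angle 1.011 Ft -0.29 Fr -0.36 Fx -0.14 tcp [0.5959 0.1107 0.1719] t 20.35
1.15 [-0.19 -0.36 -0.36] [-8.9  2.  -0. ]
1.2 [-0.21 -0.47 -0.3 ] [-6.1  1.4 -0. ]
1.3 [-0.26 -0.67 -0.2 ] [-0.5  0.1 -0. ]
1.4 [-0.31 -0.89 -0.13] [ 5.1 -1.1  0. ]
1.5 [-0.36 -1.12 -0.08] [10.7 -2.4  0. ]
1.6 [-0.41 -1.34 -0.05] [16.3 -3.6  0. ]
1.7 [-0.46 -1.57 -0.05] [21.9 -4.9  0. ]
1.75 [-0.49 -1.69 -0.05] [24.7 -5.5  0. ]
F [ 0.08 -0.32  0.36] M [ 0.056  0.009 -0.042] q6 -1.305
```

```bash
s(){ python3 arc.py|head -1; }
python3 -m inch '[[[-0.1,-0.2,-0.3],[-6.1,1.4,0]],[[-0.21,-0.47,-0.30],[-6.1,1.4,0]],[[-0.21,-0.47,-0.30],[-6.1,1.4,0]]]'>/dev/null; s
python3 -m inch '[[[-0.05,-0.20,0.09],[5.6,-1.3,0]],[[-0.05,-0.20,0.09],[5.6,-1.3,0]]]'>/dev/null; s
python3 -m inch '[[[-0.05,-0.22,0.08],[5.6,-1.2,0]],[[-0.05,-0.22,0.08],[5.6,-1.2,0]]]'>/dev/null; s
python3 -m inch '[[[-0.05,-0.23,0.05],[5.6,-1.3,0]],[[-0.05,-0.23,0.05],[5.6,-1.3,0]],[[-0.05,-0.23,0.05],[5.6,-1.3,0]]]'>/dev/null; s
python3 -m inch '[[[-0.05,-0.22,0.03],[5.6,-1.2,0]],[[-0.05,-0.22,0.03],[5.6,-1.2,0]],[[-0.05,-0.22,0.03],[5.6,-1.2,0]]]'>/dev/null; s
python3 -m inch '[[[-0.05,-0.23,0],[5.6,-1.3,0]],[[-0.05,-0.23,0],[5.6,-1.3,0]],[[-0.05,-0.23,0],[5.6,-1.3,0]]]'>/dev/null; s
python3 -m inch '[[[-0.02,-0.13,-0.01],[2.8,-0.6,0]],[[-0.02,-0.13,-0.01],[2.8,-0.6,0]],[[-0.02,-0.13,-0.01],[2.8,-0.6,0]]]'>/dev/null; s
for i in 1 2 ; do python3 -m inch '[[[0,0,0],[0,0,0]]]'>/dev/null; s; done
```

```text
tilt-angle 1.202 geo-angle 1.205 Ft 0.61 Fr -0.55 Fx -0.75 tcp [0.5893 0.0964 0.1626] t 20.73
tilt-angle 1.302 geo-angle 1.318 Ft 1.83 Fr -2.04 Fx -1.34 tcp [0.5876 0.0894 0.165 ] t 20.98
tilt-angle 1.400 geo-angle 1.414 Ft 3.28 Fr -1.47 Fx -0.70 tcp [0.586  0.0832 0.1668] t 21.23
tilt-angle 1.497 geo-angle 1.505 Ft 4.49 Fr -2.82 Fx -1.08 tcp [0.5846 0.0773 0.1678] t 21.6
tilt-angle 1.597 geo-angle 1.605 Ft 5.47 Fr -1.18 Fx -3.55 tcp [0.5831 0.0708 0.1683] t 21.98
tilt-angle 1.698 geo-angle 1.709 Ft 6.05 Fr 0.40 Fx -2.56 tcp [0.5815 0.064  0.1681] t 22.35
tilt-angle 1.748 geo-angle 1.763 Ft 6.29 Fr 0.45 Fx -1.82 tcp [0.5807 0.0605 0.1678] t 22.73
tilt-angle 1.747 geo-angle 1.762 Ft 7.14 Fr 0.46 Fx -2.36 tcp [0.5807 0.0605 0.1679] t 22.85
tilt-angle 1.747 geo-angle 1.762 Ft 6.32 Fr 0.94 Fx -1.97 tcp [0.5807 0.0605 0.1679] t 22.98
```

```bash
python3 - <<'E'
from arc import *
o=env.get_obs();X0=tcp(1.755);t0=tilt(1.75);pv=None
for th in(1.85,1.95,2.05,2.15,2.25,2.35,2.45,2.55,2.65,2.7):
    t=min(tilt(th),46);er,et=ez(np.radians(t)+np.pi/2);ep=ez(th+.262)[0]
    X=P+.078*ep-.012*er-.025*et
    print(th,((X-X0)/.03).round(2),((t-t0)*u).round(1),X.round(3))
E
```

```text
1.85 [-0.05 -0.22 -0.03] [ 5.6 -1.2  0. ] [0.58  0.053 0.169]
1.95 [-0.1  -0.44 -0.08] [11.2 -2.5  0. ] [0.578 0.047 0.168]
2.05 [-0.15 -0.66 -0.16] [16.8 -3.7  0. ] [0.577 0.04  0.166]
2.15 [-0.19 -0.85 -0.29] [20.2 -4.5  0. ] [0.575 0.034 0.162]
2.25 [-0.23 -1.01 -0.49] [20.2 -4.5  0. ] [0.574 0.029 0.156]
2.35 [-0.26 -1.15 -0.71] [20.2 -4.5  0. ] [0.573 0.025 0.149]
2.45 [-0.28 -1.27 -0.94] [20.2 -4.5  0. ] [0.573 0.022 0.142]
2.55 [-0.3  -1.36 -1.18] [20.2 -4.5  0. ] [0.572 0.019 0.135]
2.65 [-0.32 -1.43 -1.43] [20.2 -4.5  0. ] [0.572 0.017 0.127]
2.7 [-0.33 -1.46 -1.56] [20.2 -4.5  0. ] [0.571 0.016 0.124]
```

```bash
python3 -m inch '[[[-0.05,-0.22,-0.03],[5.6,-1.2,0]],[[-0.10,-0.44,-0.08],[11.2,-2.5,0]],[[-0.15,-0.66,-0.16],[16.8,-3.7,0]],[[-0.19,-0.85,-0.29],[20.2,-4.5,0]],[[-0.23,-1.01,-0.49],[20.2,-4.5,0]]]'; python3 arc.py|head -1; python3 -m inch '[[[-0.03,-0.14,-0.22],[0,0,0]],[[-0.05,-0.26,-0.45],[0,0,0]],[[-0.07,-0.35,-0.69],[0,0,0]],[[-0.09,-0.42,-0.94],[0,0,0]],[[-0.09,-0.42,-0.94],[0,0,0]]]'; python3 r.py
```

```text
time: 23.6
tcp_pos: [0.5735, 0.0292, 0.1524]
tool_rot: [-0.575, 0.719, 0.245, 0.303]
contact_force: [1.3, 1.0, 7.0]
grip_width: -0.0003
grasp_force: 2.7
tilt-angle 2.110 geo-angle 2.318 Ft 5.88 Fr -3.93 Fx -1.03 tcp [0.5735 0.0292 0.1524] t 23.6
time: 24.22
tcp_pos: [0.5729, 0.0198, 0.13]
tool_rot: [-0.575, 0.717, 0.245, 0.31]
contact_force: [3.5, 16.4, 35.2]
grip_width: -0.0
grasp_force: 19.0
F [ 3.48 16.38 35.22] M [ 6.651 -1.518  0.064] q6 -1.96
```

```bash
python3 -m inch '[[[0.03,0.15,0.4],[0,0,0]],[[0.05,0.3,1],[0,0,0]],[[0.05,0.3,2.5],[0,0,0]],[[0.05,0.3,4],[-8,1.8,0]],[[0.05,0.3,5],[-16,3.6,0]]]'; python3 -m inch '[[[0.2,2,1],[0,0,0]],[[0.2,4,1],[0,0,0]],[[0.2,6,1],[0,0,0]],[[0.2,8,1],[0,0,0]],[[0.2,8,1],[0,0,0]]]'|head -2; python3 - <<'E'
from h import *
T=env.camera("top");S=env.camera("side")
t=T["img"][170:280,185:265,::-1];s=S["img"][130:230,170:270,::-1]
f=np.zeros((500,800,3),np.uint8);a=cv2.resize(t,None,fx=4.5,fy=4.5,interpolation=2);b=cv2.resize(s,None,fx=4.3,fy=4.3,interpolation=2)
f[:a.shape[0],:a.shape[1]]=a;f[:b.shape[0],365:365+b.shape[1]]=b
cv2.imwrite("pics/p3.png",f)
P=np.array([.5825,.0655,.1]);v=np.array([.218,.976,0])
for th in(2.3,2.45,2.62):
    a=th+.262;p=P+.078*(np.cos(a)*v+np.sin(a)*np.array([0,0,1]));print(th,proj(S,p).round(1),proj(T,p).round(1))
E
python3 r.py
```

```text
time: 24.85
tcp_pos: [0.5724, 0.0249, 0.2773]
tool_rot: [-0.604, 0.756, 0.157, 0.198]
contact_force: [1.5, -0.2, -0.8]
grip_width: 0.0001
grasp_force: 0.0
time: 25.48
tcp_pos: [0.5767, 0.2695, 0.3053]
2.3 [243.4 189.4] [253.1 197.4]
2.45 [243.1 192.8] [254.8 198.1]
2.62 [242.9 196.6] [256.1 198.7]
F [-0.06  0.82 -0.71] M [-0.479  0.122 -0.003] q6 -1.237
```

View pics/p3.png

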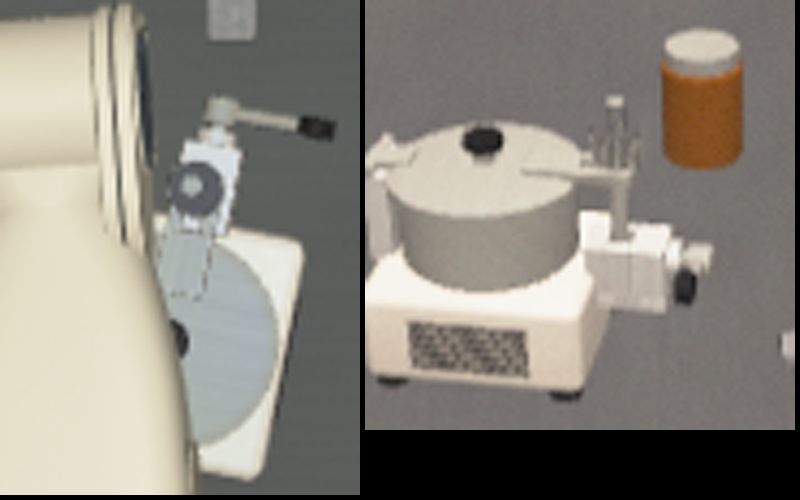

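The pad shows at about (255.7,198.4) in the top view and (244.4,197) in the side view. That matches the predicted shut position at 2.62 rad, and the robot is clear of everything.

```bash
python3 -c "
from workcell import env
print(env.job_done())"
```

```text
the job is handed in; nothing more can be done
None
```

I handed the job in at about 26 s with the lever at its stop, seen in both cameras, and the robot clear of everything; the nut was set by feel (bite from about 1.27 rad, hardest point about 6.5 N), for an estimated, not measured, squeeze of about 2.85 mm, and the jar, tin and brush were not touched, but no verdict came back.

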